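# Lock the alignment stage by feeling for its hidden keyway

### The arm

A 6-joint arm with a two-finger parallel gripper is mounted at the origin on a cart in front of the work surface, level with it; the furniture and walls round the work are solid. World frame = base frame: x ahead of the robot, y to its left, z up, the work surface at z = 0. Lengths are in m, angles in rad, forces in N, time in s.
With the tool pointing down it reaches from about 0.375 to 0.9 m from the base axis. Payload 3.1 kg.
Tool frame: the origin (TCP) lies at the very end of the fingers, on their centre line; the grasp point (between the pads) lies 19 mm behind it; z points along the fingers, y is the direction in which the jaws open and shut (so a half turn about z gives the same grasp; the last joint's range is limited). The gripper opens to 87 mm and grips with 3 to 60 N. Pads are 19 mm wide; open, the fingers measure 117 mm over their backs; the gripper's body (75 mm by 190 mm) begins 51 mm behind the grasp point.
Start: joints at [1.143, 0.527, 1.433, -0, 1.181, -0.178], TCP at [0.154, 0.606, 0.191] pointing down, gripper open.
Joint ranges: [-3.08, 3.08], [-0.75, 2.2], [0.22, 2.44], [-1.43, 4.57], [0, 2.65], [-2.85, 2.85]. Speed limits (rad/s): [2.79, 2.79, 3.14, 3.14, 3.14, 3.14].

### API

Orientations are given as a unit quaternion [x, y, z, w].
In Python, from rig import robot gives the robot as it stands. The module is installed in compiled form; this text tells all that it offers.
- The arm moves only by the tool carry_out, never from a script. Its argument "series" is a list of rows, each a list of 7 numbers: the shift along the tool's x, y, z in mm, then the turn, a rotation vector about the tool's x, y, z in degrees, then the gripper command: -1 is shut, 1 is fully open, values between are in proportion. In form: [[tx, ty, tz, rx, ry, rz, claw], ...]. A call has 1 to 8 rows; each row is the pose to reach, as a shift and turn from the pose measured when the call began, along the tool's axes at that moment; what a row does not reach only later rows make up. A row lasts 1/8 s, in which the tool goes at most 62.5 mm and 10.7 degrees, less where a joint would pass 70% of its speed; a pose out of reach is approached as far as the arm can. A call with a gripper value outside its range is refused whole. The fingers move at their own pace and stop on an object; "force" is the grip in N (left out, the last holds). Time passes only in rows, so rows that repeat a pose let the fingers close. It gives the time, the measured TCP pose, the force and the opening at its end, in the units of the state.
- robot.get_obs(): the state, without advancing time (a new reading comes with each control period).
- robot.camera(name): name is "side" or "top" or "wrist"; returns a dict with "pixels" (384x512x3 uint8, red, green, blue), "fx", "fy", "cx", "cy" (pixels), "k1" (the pictures are not rectified: a ray, as slopes to the right and down, at radius r is drawn at 1 + k1 r^2 times it, then the intrinsics apply), "position" and "attitude" of the camera in the world. Camera axes: x right, y down, z forward; pixel columns grow to the right and rows downward; lengths in m; the calibration is good to about 2 mm. A picture is of the moment at which its call begins. There is no depth.
- robot.hand_in(): hands the job in, once; it reports no verdict.
The state is a dict: "time": time; "q": joint angles; "joint_velocities": joint speeds; "joint_torque": joint torques, N m; "position": TCP position; "tool_rot": TCP orientation; "ft_force": force on the tool from outside, world axes, zero at the start; "moment": the same for the moment, N m; "grip_width": finger opening in m.
Only numpy, scipy, OpenCV 4.12 (cv2) and the standard library are available. Lean on these libraries where they do the work, as an engineer would, in place of code of your own. Each camera call takes 0.05 s, during which the arm holds its last target.

### The job

Lock the slotted linear stage for transport: take the red-headed lock key out of its stand and lower its pin, upright, into either end of the stage's slot until it rests on the hidden carriage inside. Keep it lightly pressed down, slide it along the slot until the pin drops into the carriage's keyway, stop at once so that the carriage is not pushed along, then seat the key with its collar flush on the cover and let go. Never force the key, and leave the attenuator, the transceiver module and the fault locator undisturbed.

Things in the scene. Friction and masses are not known exactly. Their poses are not given: they have to be found in the camera images.
- stage: Fixed linear stage: black cover, aluminium walls and foot. Foot 216 mm (its y) x 100 mm (its x), 76 mm wide above; a round dark drive knob, 26 mm across, sticks out to y = +131 mm at height 30 mm. Origin: centre of its underside; z up. Cover top at z = 56 mm. It has one slot along its y and inside it a hidden sprung carriage.
- slot_mouth (a point): Middle of the slot at the level of the cover top; axes as the stage's. The slot is straight along y, 13 mm wide (x) and 96 mm long (y -48 to +48 mm); aluminium bevels along its long sides widen it to about 21 mm at the cover top.
- carriage_level (a point): Middle of the slot at the level of the carriage's flat, smooth black top (before it is pressed), 22 mm below the cover top. The carriage stands on a soft spring: it begins to yield downward at about 2 N and gives 1 mm per newton more, up to 7 mm, then is hard. Friction with the pin about 0.6. It fills the slot's whole length but for its keyway.
- slot_middle_foot (a point): Point under the slot's middle, 22 mm above the stage's underside: height of the pin's tip when seated. The keyway runs across (x) the carriage's top, 12 mm wide along y, over 15 mm deep; its centre is anywhere from y = -25 to +25 mm, unreported. Over it the carriage springs up round a pressed pin, the press force vanishes, and its wall then stops the pin along y.
- carriage_shift (a joint): How far the carriage has been pushed along the stage's y from where it was parked, m; 0 at the start wherever it is parked, so it does not tell where the keyway is. It is braked: it slips at about 10 N along y and stays where it is left.
- lock_key: Loose lock key, 0.09 kg, standing upright in its stand: round steel pin of 8 mm diameter and 34 mm length with a slightly rounded tip, collar of 32 mm diameter and 4 mm height above it, and above the collar a square red head, 16 x 16 mm, 44 mm high. Origin: centre of the collar's underside; z up along the head; x and y are square to the head's faces. Seated in the keyway, the collar's underside lies on the cover and the tip is 12 mm below the carriage's top.
- key_grip (a point): Centre of the lock key's red head, 27 mm above the collar's underside and 61 mm above the pin's tip; axes as the key's. The place to grip it.
- key_tip (a point): End of the lock key's pin, on its axis, 34 mm below the collar's underside.
- key_stand: Fixed grey block 50 x 50 x 46 mm on a dark foot 70 x 70 mm. Origin: centre of its underside. A hole 10.5 mm wide and 40 mm deep in its top centre holds the key's pin; the collar rests on the block's top.
- attenuator: Bystander: black block 24 x 68 x 29 mm with a white dial on top. Origin: centre of its underside.
- sfp_module_3: Bystander: silver pluggable transceiver module with a blue bail, 69 x 14 x 11 mm. Origin: underside.
- fault_locator: Bystander: white pen-shaped fault locator with a red band, 143 mm long, 18 mm high. Origin: centre of its underside.
Mind the look-alikes: they are no part of the job. There is more than one size of the lock_key; the one meant has the size given above.

How it is judged:
By the outcome, as a careful person would: the job done as asked, in the order asked, and still so for the second after the job is handed in, with the robot touching nothing.
It also fails if it takes over 72 s, if anything falls off the work surface, if the arm or the gripper's body presses on something with over 40 N, if the wrist force passes 120 N, or if a joint passes its speed limit or range.

## Working session

There is one attempt and no reset: what is moved stays moved. The work goes in short steps, Python scripts to look and compute and a tool call to move; the robot and the scene stay as the last step left them, time stands still between calls to the robot, and variables do not carry over. Pictures are saved under pics/ and viewed, and the job is handed in when it is done.

Besides the shell and the picture viewer there is one more tool, called after "Emit:" as name(argument=value, ...), one argument or row to a line, values as JSON. carry_out: Moves the arm, as the interface text tells. Its arguments: {"type":"object","properties":{"series":{"type":"array"},"force":{"type":"number"}},"required":["series"]}

```bash
mkdir -p pics; python3 - <<'E'
from rig import robot
import cv2
print(robot.get_obs())
for n in ["side","top","wrist"]:
    c=robot.camera(n); cv2.imwrite(f"pics/{n}0.png",c["pixels"][:,:,::-1])
    print(n,{k:v for k,v in c.items() if k!="pixels"})
E
```

```text
{'time': 0.0, 'q': array([ 1.14250652e+00,  5.28460240e-01,  1.43388645e+00, -1.67051246e-05,
        1.18139660e+00, -1.78525851e-01]), 'joint_velocities': array([-0.00088475, -0.00153661,  0.00070582, -0.00050832, -0.00072725,
       -0.00180137]), 'joint_torque': array([-3.18910897e-04, -4.40037417e+01, -1.76589525e+01,  6.33050082e-02,
        5.82530466e-02, -1.65989582e-04]), 'position': array([0.15414259, 0.60487679, 0.19038039]), 'tool_rot': array([ 1.24554407e-01,  9.92212197e-01, -1.02850850e-03, -3.13905867e-04]), 'ft_force': array([-0.2803876 , -0.61802676,  0.42145612]), 'moment': array([0.05044855, 0.02431707, 0.0158301 ]), 'grip_width': 0.08737500411755326}
side {'fx': 411.8855028332542, 'fy': 411.8855028332542, 'cx': 259.18801127892306, 'cy': 190.9418851757666, 'k1': 0.014172031370564138, 'position': array([ 0.25229579, -0.63058838,  0.63184472]), 'attitude': array([ 0.87253714, -0.20401335,  0.10265311, -0.43187942])}
top {'fx': 427.7188053271826, 'fy': 427.7188053271826, 'cx': 261.5013003720526, 'cy': 186.6786292127797, 'k1': -0.11531702773937945, 'position': array([ 0.38343041, -0.0120204 ,  1.03779415]), 'attitude': array([-0.69499224,  0.7121455 , -0.0597362 ,  0.07915909])}
wrist {'fx': 301.3498870560933, 'fy': 301.3498870560933, 'cx': 254.41876378759105, 'cy': 191.8427597827931, 'k1': -0.0013553890995269219, 'position': array([0.09046942, 0.62244537, 0.38287378]), 'attitude': array([0.78375219, 0.60894563, 0.07409063, 0.09709951])}
```

View pics/side0.png

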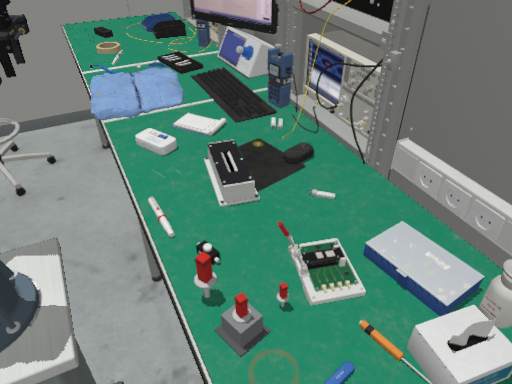

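View pics/top0.png

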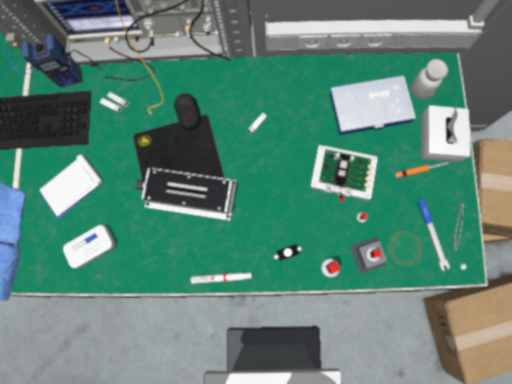

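View pics/wrist0.png

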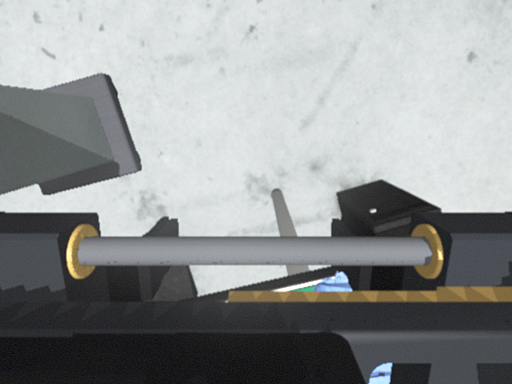

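```bash
cat > h.py <<'E'
import numpy as np, cv2
from scipy.spatial.transform import Rotation as R
def K(c): return np.array([[c["fx"],0,c["cx"]],[0,c["fy"],c["cy"]],[0,0,1]])
D=lambda c: np.array([c["k1"],0,0,0,0.])
def ray(c,uv):
    p=cv2.undistortPoints(np.array(uv,float).reshape(-1,1,2),K(c),D(c)).reshape(-1,2)
    d=np.c_[p,np.ones(len(p))]
    return R.from_quat(c["attitude"]).apply(d)
def onz(c,uv,z):
    d=ray(c,uv); o=c["position"]; return o+d*((z-o[2])/d[:,2])[:,None]
def proj(c,P):
    q=R.from_quat(c["attitude"]).inv().apply(np.atleast_2d(P)-c["position"])
    return cv2.projectPoints(q,np.zeros(3),np.zeros(3),K(c),D(c))[0].reshape(-1,2)
def tri(c1,u1,c2,u2):
    d1=ray(c1,[u1])[0];d2=ray(c2,[u2])[0]
    A=np.c_[d1,-d2]; s=np.linalg.lstsq(A,c2["position"]-c1["position"],rcond=None)[0]
    a=c1["position"]+s[0]*d1;b=c2["position"]+s[1]*d2
    return (a+b)/2,np.linalg.norm(a-b)
def crop(im,x0,y0,x1,y1,f,name):
    cv2.imwrite(name,cv2.resize(im[y0:y1,x0:x1,::-1],None,fx=f,fy=f,interpolation=cv2.INTER_CUBIC))
E
python3 - <<'E'
from rig import robot
from h import *
t=robot.camera("top"); s=robot.camera("side")
a=cv2.resize(t["pixels"][155:230,130:250,::-1],(600,375),interpolation=cv2.INTER_CUBIC)
cv2.imwrite("pics/stage_top.png",a)
crop(s["pixels"],190,130,270,210,7,"pics/stage_side.png")
crop(t["pixels"],310,200,400,280,6,"pics/keys_top.png")
crop(s["pixels"],180,230,300,350,5,"pics/keys_side.png")
for n,c in (("t",t),("s",s)):
    hsv=cv2.cvtColor(c["pixels"],cv2.COLOR_RGB2HSV)
    m=((hsv[...,0]<8)|(hsv[...,0]>172))&(hsv[...,1]>150)&(hsv[...,2]>80)
    N,L,st,ce=cv2.connectedComponentsWithStats(m.astype(np.uint8))
    for i in range(1,N):
        if st[i,4]>15: print(n,st[i],ce[i])
E
```

```text
t [362 213   5   5  22] [364.04545455 215.27272727]
t [372 250   9   7  46] [376.17391304 253.        ]
t [328 262  12  11  82] [333.15853659 266.97560976]
s [278 222  11  14  59] [282.88135593 228.72881356]
s [196 251  16  32 387] [203.75710594 266.53229974]
s [280 283   8  16  97] [283.02061856 289.90721649]
s [235 293  12  25 230] [240.9826087  304.66956522]
```

View pics/stage_top.png

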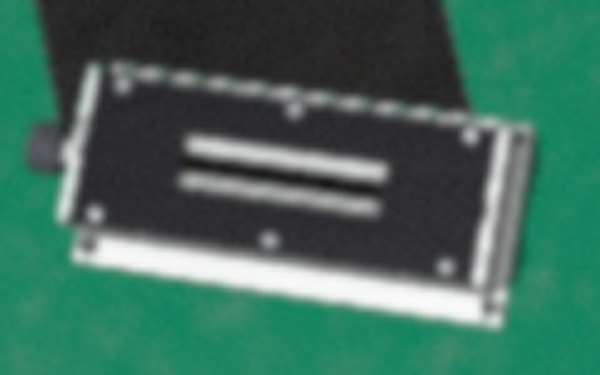

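View pics/stage_side.png

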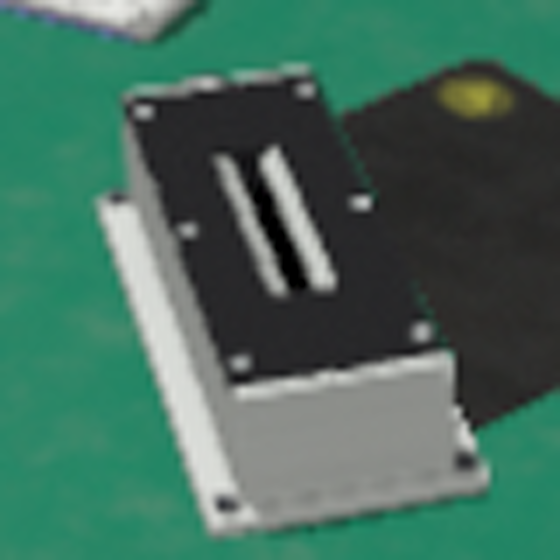

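View pics/keys_top.png

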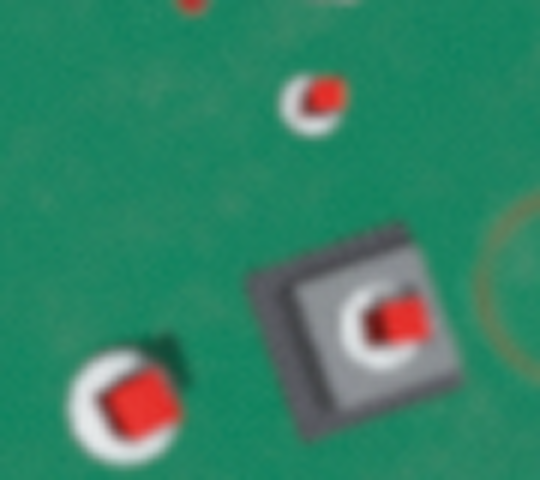

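View pics/keys_side.png

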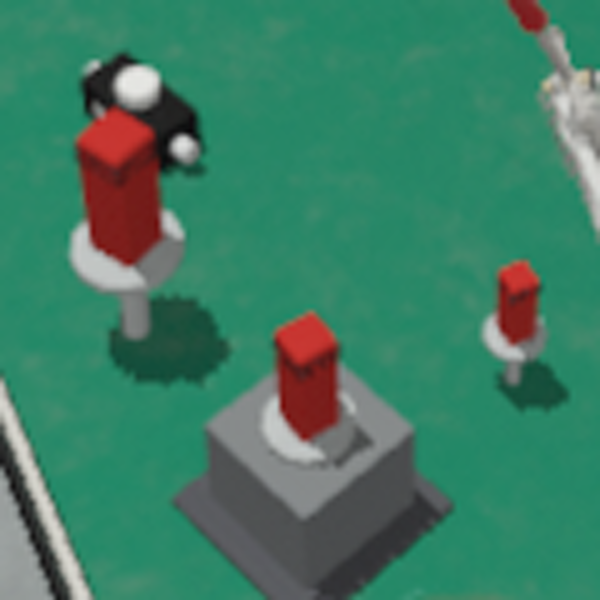

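```bash
python3 - <<'E'
from rig import robot
from h import *
t=robot.camera("top"); s=robot.camera("side")
def un(p,x0,y0,f): p=np.array(p,float); return (p+.5)/f-.5+[x0,y0]
# key
ht=un([[408,318]],310,200,6); hs=un([[307,340]],180,230,5)
ct=un([[385,325]],310,200,6); cs=un([[309,420]],180,230,5)
print("headtop top@94",onz(t,ht,.094),"side@94",onz(s,hs,.094),tri(t,ht[0],s,hs[0]))
print("collar top@50",onz(t,ct,.050),"side@50",onz(s,cs,.050))
# stand foot corners in top (z~?) and block top corners
bt=un([[295,287],[412,250],[462,372],[340,412]],310,200,6)
P=onz(t,bt,.046);print("block top",P,P.mean(0))
bs=un([[207,430],[303,515],[414,432],[320,352]],180,230,5)
P=onz(s,bs,.046);print("block side",P,P.mean(0))
print("sides",np.linalg.norm(np.diff(np.vstack([P,P[:1]]),axis=0),axis=1))
# bevels
for c,box,nm in ((t,(130,155,250,230),"t"),(s,(190,130,270,210),"s")):
    g=cv2.cvtColor(c["pixels"],cv2.COLOR_RGB2GRAY)
    m=np.zeros_like(g); x0,y0,x1,y1=box; m[y0:y1,x0:x1]=(g[y0:y1,x0:x1]>100)
    N,L,st,ce=cv2.connectedComponentsWithStats(m)
    cc=[]
    for i in range(1,N):
        if 25<st[i,4]<300:
            pts=np.argwhere(L==i)[:,::-1]
            w=np.clip(g[L==i].astype(float)-50,0,None); cen=(pts*w[:,None]).sum(0)/w.sum()
            print(nm,st[i],cen,onz(c,[cen],.054)[0])
E
```

```text
headtop top@94 [[ 0.41776675 -0.23918122  0.094     ]] side@94 [[ 0.41572511 -0.23921656  0.094     ]] (array([ 0.41684749, -0.23902538,  0.0934786 ]), np.float64(0.001948979882396975))
collar top@50 [[ 0.41700009 -0.24073819  0.05      ]] side@50 [[ 0.41609318 -0.23751295  0.05      ]]
block top [[ 0.43272799 -0.20777645  0.046     ]
 [ 0.44548252 -0.25399165  0.046     ]
 [ 0.39827789 -0.27030095  0.046     ]
 [ 0.3847265  -0.22233479  0.046     ]] [ 0.41530373 -0.23860096  0.046     ]
block side [[ 0.38490481 -0.22325795  0.046     ]
 [ 0.40045674 -0.26704545  0.046     ]
 [ 0.44681535 -0.25474706  0.046     ]
 [ 0.43224535 -0.21097333  0.046     ]] [ 0.41610556 -0.23900595  0.046     ]
sides [0.04646727 0.04796219 0.04613485 0.04890847]
t [235 158  10   8  32] [239.40794224 162.3622142 ] [0.64029588 0.06430459 0.054     ]
t [227 163   7   7  32] [229.89871194 166.5       ] [0.6308286  0.08706101 0.054     ]
t [152 168  11   6  33] [156.22569879 169.69670421] [0.62837436 0.26486854 0.054     ]
t [171 170  32   9  95] [186.97898799 173.59248142] [0.61653414 0.18986037 0.054     ]
t [167 182  41  10 179] [186.93830485 186.17641874] [0.58594459 0.18954501 0.054     ]
t [166 189  40   9 142] [185.62785585 193.34835519] [0.56875447 0.19245979 0.054     ]
t [192 222  16   8  74] [199.90556962 226.52835443] [0.48951959 0.15803083 0.054     ]
s [227 151  11  20  74] [231.96441989 160.82099448] [0.5852578  0.19299965 0.054     ]
s [221 152  10  20  56] [225.3767292  161.81599394] [0.56833603 0.19613996 0.054     ]
```

```bash
python3 - <<'E'
from rig import robot
from h import *
t=robot.camera("top"); s=robot.camera("side")
a=cv2.resize(t["pixels"][243:263,364:392],None,fx=20,fy=20,interpolation=cv2.INTER_CUBIC)
b=cv2.resize(s["pixels"][285:325,228:256],None,fx=12,fy=12,interpolation=cv2.INTER_CUBIC)
h=max(a.shape[0],b.shape[0])
pad=lambda i: cv2.copyMakeBorder(i,0,h-i.shape[0],0,0,cv2.BORDER_CONSTANT)
o=np.hstack([pad(a),pad(b)]);o=cv2.resize(o,None,fx=.85,fy=.85)
print(o.shape);cv2.imwrite("pics/key_big.png",o[:,:,::-1])
def un(p,x0,y0,f): p=np.array(p,float); return (p+.5)/f-.5+[x0,y0]
# big key head top
bt=un([[143,402]],310,200,6)[0]; bs=un([[116,140]],180,230,5)[0]
print("bigkey top",tri(t,bt,s,bs))
st=un([[327,95]],310,200,6)[0]; ss=un([[519,272]],180,230,5)[0]
print("small top",tri(t,st,s,ss))
# slot dir from line ends
for c,A in ((t,un([[185,145],[388,172],[180,182],[380,208]],130,155,5)),(s,un([[268,150],[328,290],[220,157],[280,293]],190,130,7))):
    P=onz(c,A,.055); print(P.round(4)); d=P[0]-P[1]; e=P[2]-P[3]
    print("len",np.linalg.norm(d),np.linalg.norm(e),"ang",np.degrees(np.arctan2(d[1],d[0])),np.degrees(np.arctan2(e[1],e[0])),P.mean(0))
# screws 4 corners top & side of cover z=.056
A=un([[122,86],[470,136],[446,267],[95,215]],130,155,5);P=onz(t,A,.057);print(P.mean(0),[np.degrees(np.arctan2(*(P[i]-P[j])[1::-1])) for i,j in((0,1),(3,2))])
A=un([[143,110],[306,88],[421,331],[240,362]],190,130,7);P=onz(s,A,.057);print(P.mean(0),[np.degrees(np.arctan2(*(P[i]-P[j])[1::-1])) for i,j in((0,3),(1,2))])
E
```

```text
(408, 762, 3)
bigkey top (array([ 0.38942811, -0.1390347 ,  0.10399325]), np.float64(0.001991113333188626))
small top (array([ 0.50477588, -0.22154296,  0.06121097]), np.float64(0.0002052003142386632))
[[0.5933 0.2384 0.055 ]
 [0.5776 0.141  0.055 ]
 [0.5755 0.2404 0.055 ]
 [0.5605 0.1447 0.055 ]]
len 0.0986911887382249 0.09687919276109264 ang 80.84274909721256 81.10749145173344 [0.57673837 0.19114155 0.055     ]
[[0.5938 0.24   0.055 ]
 [0.5763 0.1446 0.055 ]
 [0.5756 0.2433 0.055 ]
 [0.5604 0.1503 0.055 ]]
len 0.09695047815669466 0.09421336938212574 ang 79.62755904216436 80.71945082523996 [0.57654332 0.19455223 0.055     ]
[0.57694849 0.19128952 0.057     ] [np.float64(80.11636045739048), np.float64(80.22159631407857)]
[0.57734319 0.19453255 0.057     ] [np.float64(79.99904975425383), np.float64(79.89918740210311)]
```

View pics/key_big.png

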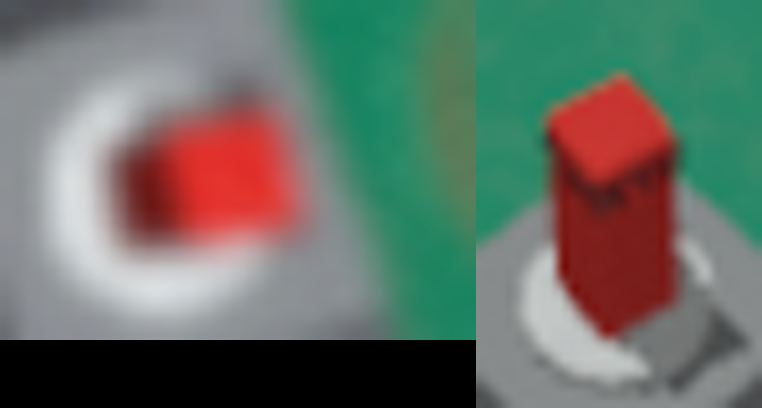

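```bash
python3 - <<'E'
from rig import robot
from h import *
t=robot.camera("top"); s=robot.camera("side")
A=(np.array([[548-476,120],[600-476,187],[675-476,140],[622-476,75]])+.5)/10.2-.5+[228,285]
P=onz(s,A,.094);print(P.mean(0));e=np.diff(np.vstack([P,P[:1]]),axis=0)
print(np.linalg.norm(e,axis=1),np.degrees(np.arctan2(e[:,1],e[:,0])))
A=(np.array([[185,125],[265,108],[292,225],[205,245]])+.5)/17-.5+[364,243]
P=onz(t,A,.094);print(P.mean(0));e=np.diff(np.vstack([P,P[:1]]),axis=0)
print(np.linalg.norm(e,axis=1),np.degrees(np.arctan2(e[:,1],e[:,0])))
o=robot.get_obs();M=R.from_quat(o["tool_rot"]).as_matrix();print(M,np.degrees(np.arctan2(M[1,1],M[0,1])))
E
```

```text
[ 0.41569002 -0.23854999  0.094     ]
[0.01551122 0.01456677 0.01545423 0.01444864] [ -82.2776762    11.74815597   98.14667602 -168.44707885]
[ 0.41716501 -0.23886366  0.094     ]
[0.01071609 0.01531178 0.01167185 0.01552277] [ -80.09311232 -170.47093544  100.76797723    6.00826332]
[[-9.68978426e-01  2.47145320e-01  1.90846364e-05]
 [ 2.47145317e-01  9.68978422e-01 -9.72742987e-05]
 [-4.25334885e-05 -8.95400183e-05 -9.99999995e-01]] 75.69134894262035
```

```bash
cat >> h.py <<'E'
def rel(o,p,jaw):
    """tool-frame shift mm and rotvec deg to reach TCP p, pointing down, jaw axis angle jaw deg"""
    Rt=R.from_quat(o["tool_rot"]); a=np.radians(jaw)
    y=np.array([np.cos(a),np.sin(a),0]);z=np.array([0,0,-1.]);x=np.cross(y,z)
    T=R.from_matrix(np.c_[x,y,z])
    return np.r_[Rt.inv().apply(np.array(p)-o["position"])*1000,np.degrees((Rt.inv()*T).as_rotvec())].round(1)
E
python3 - <<'E'
from rig import robot
from h import *
o=robot.get_obs()
for p,j in (([.3,.5,.19],65),([.42,.35,.19],55),([.47,.2,.19],45),([.49,0.05,.19],35),([.47,-.1,.19],25),([.4165,-.2388,.17],9.5)):
    print(p,j,rel(o,p,j))
E
```

```text
[0.3, 0.5, 0.19] 65 [-167.1  -66.3    1.3   -0.     0.    10.7]
[0.42, 0.35, 0.19] 55 [-320.5 -182.     1.4   -0.     0.    20.7]
[0.47, 0.2, 0.19] 45 [-406.  -315.     1.4   -0.     0.    30.7]
[0.49, 0.05, 0.19] 35 [-462.4 -455.4    1.4   -0.     0.    40.7]
[0.47, -0.1, 0.19] 25 [-480.1 -605.7    1.4   -0.     0.    50.7]
[0.4165, -0.2388, 0.17] 9.5 [-462.6 -753.4   21.4   -0.     0.    66.2]
```

Emit:
carry_out(
  series=[
    [-60, -20, 0, 0, 0, 5, 1],
    [-120, -40, 0, 0, 0, 9, 1],
    [-175, -70, 0, 0, 0, 13, 1],
    [-225, -105, 0, 0, 0, 17, 1],
    [-275, -145, 0, 0, 0, 21, 1],
    [-320, -182, 0, 0, 0, 25, 1],
    [-355, -230, 0, 0, 0, 29, 1],
    [-390, -280, 0, 0, 0, 33, 1],
  ],
  force=40,
)

```text
time: 1.55
position: [0.4642, 0.2362, 0.1916]
tool_rot: [0.402, 0.916, 0.0, 0.0]
ft_force: [-0.1, -0.3, -0.6]
grip_width: 0.0871
```

```bash
python3 - <<'E'
from rig import robot
from h import *
o=robot.get_obs();print(o["position"],o["time"])
for p,j in (([.49,0.05,.19],35),([.47,-.1,.19],25),([.4165,-.2388,.17],9.5)):
    print(p,j,rel(o,p,j))
E
```

```text
[0.46421619 0.23615502 0.19157685] 1.55
[0.49, 0.05, 0.19] 35 [-1.545e+02 -1.069e+02  1.600e+00  1.000e-01  0.000e+00  7.600e+00]
[0.47, -0.1, 0.19] 25 [-2.515e+02 -2.231e+02  1.500e+00  1.000e-01  0.000e+00  1.760e+01]
[0.4165, -0.2388, 0.17] 9.5 [-3.175e+02 -3.564e+02  2.140e+01  1.000e-01  0.000e+00  3.310e+01]
```

Emit:
carry_out(
  series=[
    [-50, -35, 2, 0, 0, 4, 1],
    [-100, -70, 2, 0, 0, 8, 1],
    [-150, -105, 2, 0, 0, 12, 1],
    [-190, -150, 2, 0, 0, 16, 1],
    [-225, -195, 2, 0, 0, 20, 1],
    [-260, -245, 5, 0, 0, 25, 1],
    [-290, -300, 12, 0, 0, 29, 1],
    [-317.5, -356.4, 21, 0, 0, 33.1, 1],
  ],
)

```text
time: 2.55
position: [0.4168, -0.2398, 0.1709]
tool_rot: [0.647, 0.762, 0.0, 0.001]
ft_force: [1.2, -0.5, 0.3]
grip_width: 0.0869
```

```bash
python3 - <<'E'
from rig import robot
from h import *
o=robot.get_obs();print(o["position"],o["time"])
print(rel(o,[.4165,-.2388,.17],9.5),rel(o,[.4165,-.2388,.056],9.5))
for n in("top","side","wrist"):
    c=robot.camera(n); 
    if n=="top": crop(c["pixels"],290,170,450,300,5,"pics/t1.png")
    elif n=="side": crop(c["pixels"],150,200,310,330,5,"pics/s1.png")
    else: cv2.imwrite("pics/w1.png",c["pixels"][:,:,::-1])
E
```

```text
[ 0.41681723 -0.23984606  0.17093109] 2.55
[ 1.1 -0.1  0.9  0.1  0.1 -0.2] [ 1.300e+00 -4.000e-01  1.149e+02  1.000e-01  1.000e-01 -2.000e-01]
```

View pics/w1.png

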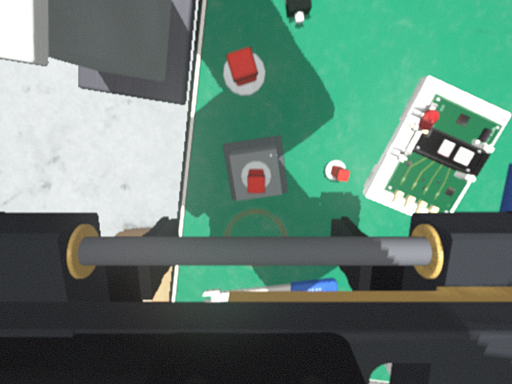

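View pics/s1.png

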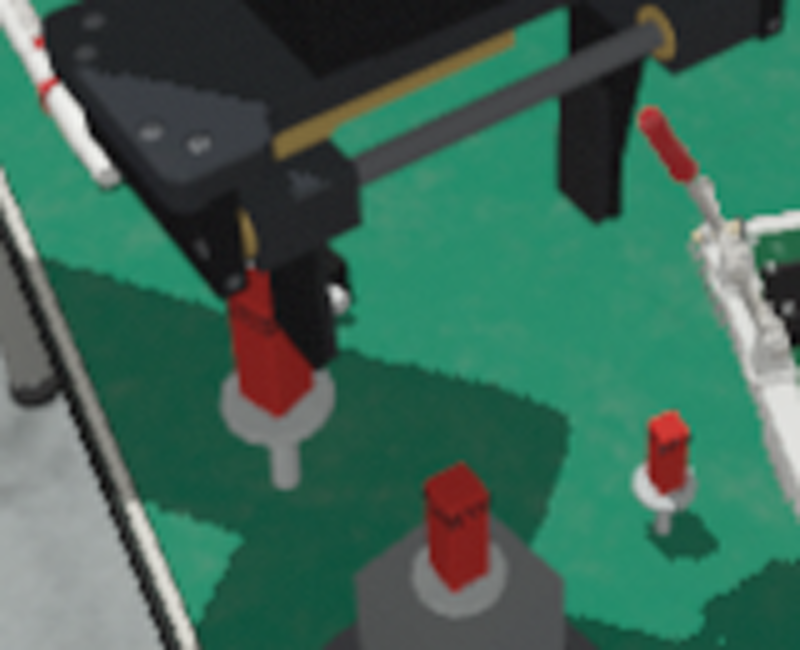

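```bash
python3 - <<'E'
from rig import robot
from h import *
w=robot.camera("wrist");o=robot.get_obs()
hsv=cv2.cvtColor(w["pixels"],cv2.COLOR_RGB2HSV)
m=((hsv[...,0]<8)|(hsv[...,0]>172))&(hsv[...,1]>120)&(hsv[...,2]>60)
N,L,st,ce=cv2.connectedComponentsWithStats(m.astype(np.uint8))
for i in range(1,N):
    if st[i,4]>60: print(st[i],ce[i],onz(w,[ce[i]],.07))
crop(w["pixels"],215,130,300,205,8,"pics/w1c.png")
print(proj(w,[[.4165,-.2388,.094],[.4165,-.2388,.05]]))
E
```

```text
[226  52  30  37 772] [241.13341969  69.73316062] [[ 0.38735383 -0.13567648  0.07      ]]
[418 115  19  19 246] [427.05284553 123.51219512] [[ 0.56867953 -0.15492021  0.07      ]]
[331 170  17  15 181] [339.17679558 176.98895028] [[ 0.49787023 -0.21859839  0.07      ]]
[247 173  17  23 355] [254.61690141 184.48450704] [[ 0.41640571 -0.23931495  0.07      ]]
[[254.88395708 189.67689411]
 [254.726426   179.90228091]]
```

View pics/w1c.png

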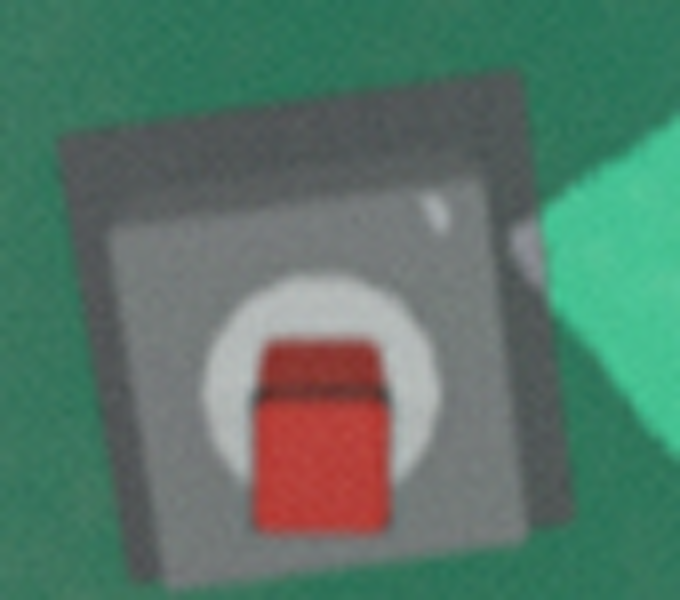

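Emit:
carry_out(
  series=[
    [1, 0, 30, 0, 0, 0, 1],
    [1, 0, 60, 0, 0, 0, 1],
    [1, 0, 90, 0, 0, 0, 0.5],
    [1, 0, 105, 0, 0, 0, 0.2],
    [1, 0, 115, 0, 0, 0, -0.2],
    [1, 0, 115, 0, 0, 0, -1],
    [1, 0, 115, 0, 0, 0, -1],
    [1, 0, 115, 0, 0, 0, -1],
  ],
  force=40,
)

```text
time: 3.75
position: [0.4169, -0.2375, 0.0562]
tool_rot: [0.648, 0.762, 0.001, 0.001]
ft_force: [-0.3, -0.4, 0.2]
grip_width: 0.0349
```

Emit:
carry_out(
  series=[
    [0, 0, 0, 0, 0, 0, -1],
    [0, 0, 0, 0, 0, 0, -1],
    [0, 0, 0, 0, 0, 0, -1],
    [0, 0, 0, 0, 0, 0, -1],
  ],
)

```text
time: 4.25
position: [0.417, -0.2378, 0.0565]
tool_rot: [0.648, 0.762, 0.001, 0.001]
ft_force: [-0.8, -0.5, 4.4]
grip_width: 0.0153
```

Emit:
carry_out(
  series=[
    [0, 0, -15, 0, 0, 0, -1],
    [0, 0, -35, 0, 0, 0, -1],
    [0, 0, -60, 0, 0, 0, -1],
    [0, 0, -90, 0, 0, 0, -1],
    [0, 0, -110, 0, 0, 0, -1],
    [0, 0, -110, 0, 0, 0, -1],
  ],
)

```text
time: 5.0
position: [0.4174, -0.2383, 0.1674]
tool_rot: [0.648, 0.762, 0.001, 0.003]
ft_force: [0.3, -0.6, -1.8]
grip_width: 0.0154
```

```bash
python3 - <<'E'
from rig import robot
from h import *
o=robot.get_obs();print(o["position"],o["time"],o["ft_force"],o["grip_width"],o["q"])
d=np.array([np.cos(np.radians(80.1)),np.sin(np.radians(80.1)),0]); e=np.array([.5768,.193,.19])-.04*d
print("entry",e)
for p,j in (([.45,-.15,.17],20),([.49,-.05,.18],40),([.53,0.05,.19],60),(e,80.1)):
    print(p,j,rel(o,p,j))
s=robot.camera("side");crop(s["pixels"],150,180,310,310,5,"pics/s2.png")
E
```

```text
[ 0.41739804 -0.23828487  0.16740415] 5.0 [ 0.34620574 -0.57385696 -1.75238994] 0.015406347093123388 [-7.52807322e-01  3.67527226e-01  1.81702178e+00  1.74031122e-03
  9.51852656e-01 -9.15925561e-01]
entry [0.56992284 0.15359563 0.19      ]
[0.45, -0.15, 0.17] 20 [ 81.9  46.4  -2.7   0.2   0.2 -10.7]
[0.49, -0.05, 0.18] 40 [174.1 102.1 -12.7   0.2   0.2 -30.7]
[0.53, 0.05, 0.19] 60 [ 2.663e+02  1.578e+02 -2.280e+01  1.000e-01  3.000e-01 -5.070e+01]
[0.56992284 0.15359563 0.19      ] 80.1 [ 3.621e+02  2.139e+02 -2.290e+01  1.000e-01  3.000e-01 -7.080e+01]
```

View pics/s2.png

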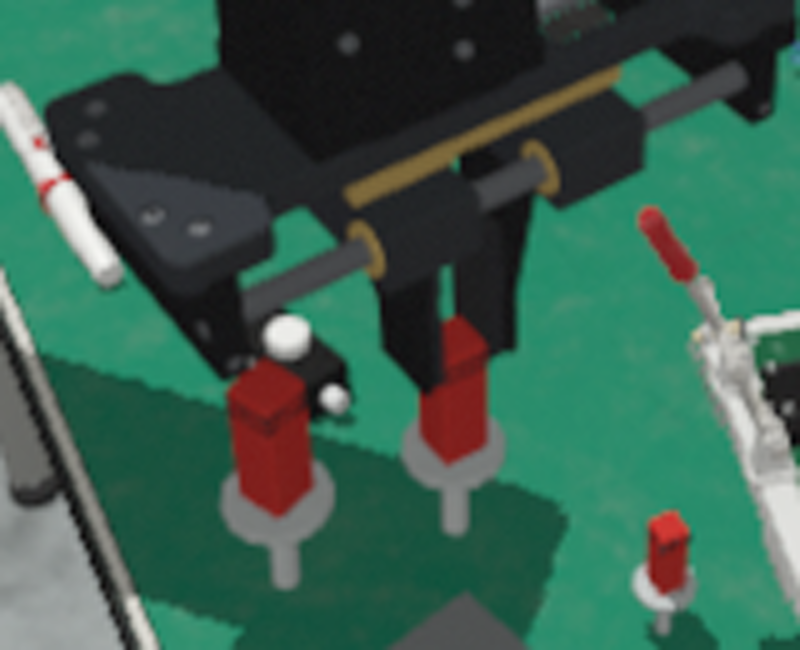

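Emit:
carry_out(
  series=[
    [30, 17, -5, 0, 0, -6, -1],
    [75, 43, -12, 0, 0, -15, -1],
    [125, 73, -20, 0, 0, -25, -1],
    [175, 103, -22, 0, 0, -34, -1],
    [225, 133, -22, 0, 0, -44, -1],
    [275, 163, -22, 0, 0, -54, -1],
    [325, 193, -22, 0, 0, -63, -1],
    [362, 214, -22, 0, 0, -71, -1],
  ],
)

```text
time: 6.05
position: [0.5689, 0.1566, 0.1864]
tool_rot: [0.082, 0.997, -0.0, -0.0]
ft_force: [0.3, -1.1, -0.7]
grip_width: 0.0153
```

```bash
python3 - <<'E'
from rig import robot
from h import *
o=robot.get_obs();print(o["position"],o["time"],o["ft_force"],o["grip_width"])
d=np.array([np.cos(np.radians(80.1)),np.sin(np.radians(80.1)),0]); e=np.array([.5768,.193,.125])-.039*d
print(rel(o,e,80.1))
E
```

```text
[0.56891389 0.1565692  0.18637077] 6.05 [ 0.26457305 -1.08864671 -0.73849002] 0.015311759099092302
[-1.5 -1.7 61.4 -0.  -0.   0.5]
```

Emit:
carry_out(
  series=[
    [-1, -1, 20, 0, 0, 0, -1],
    [-1.5, -1.7, 40, 0, 0, 0, -1],
    [-1.5, -1.7, 61, 0, 0, 0, -1],
    [-1.5, -1.7, 61, 0, 0, 0, -1],
  ],
)

```text
time: 6.55
position: [0.5672, 0.1544, 0.1219]
tool_rot: [0.082, 0.997, -0.001, -0.004]
ft_force: [0.1, -0.1, -0.5]
grip_width: 0.0149
```

```bash
python3 - <<'E'
from rig import robot
from h import *
o=robot.get_obs();print(o["position"],o["time"],o["ft_force"],o["grip_width"])
s=robot.camera("side");crop(s["pixels"],185,110,275,210,6,"pics/s3.png")
t=robot.camera("top");crop(t["pixels"],130,140,250,230,6,"pics/t3.png")
w=robot.camera("wrist");cv2.imwrite("pics/w3.png",w["pixels"][:,:,::-1])
p=o["position"].copy();p[2]-=.044
print(proj(s,p),proj(s,p+[0,0,.034]))
E
```

```text
[0.56720736 0.15439804 0.12188152] 6.55 [ 0.11825288 -0.1479267  -0.51029735] 0.014940440806545456
[[231.09333615 162.16352077]] [[230.5455994  150.25483025]]
```

View pics/s3.png

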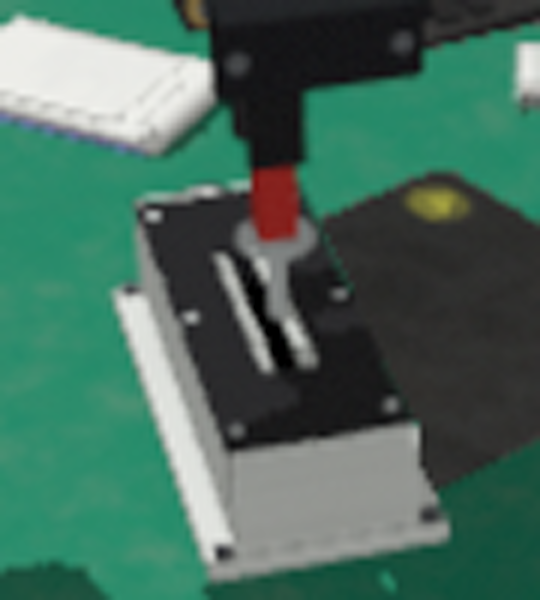

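View pics/t3.png

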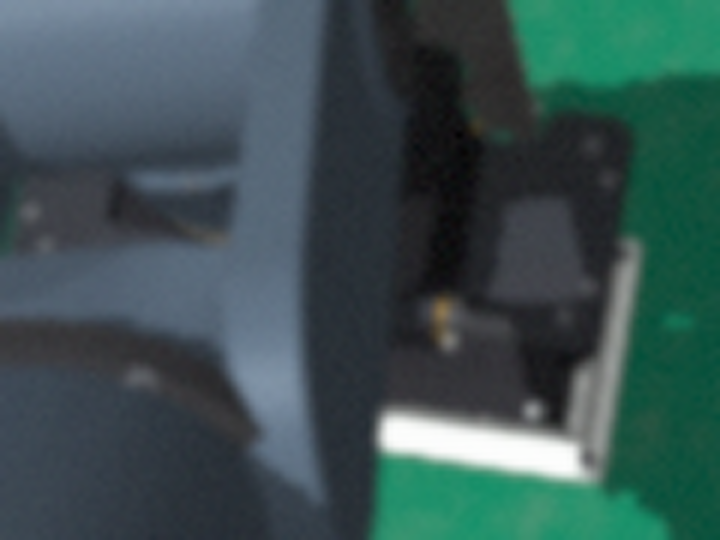

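View pics/w3.png

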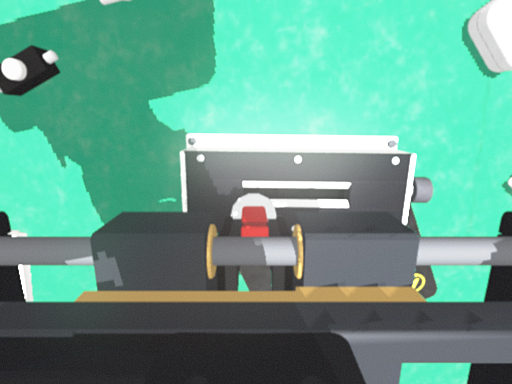

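```bash
python3 - <<'E'
from rig import robot
from h import *
o=robot.get_obs();w=robot.camera("wrist");s=robot.camera("side")
a=np.radians(80.1);d=np.array([np.cos(a),np.sin(a),0]);n=np.array([np.sin(a),-np.cos(a),0]);c0=np.array([.5768,.193,.056])
P=onz(w,[[243,184.5],[350,184.5],[349.5,203.5],[297,160],[395.5,160.5],[201,158.5]],.055)
print(np.c_[(P-c0)@n,(P-c0)@d]*1000)
for z in(.08,): 
  tip=o["position"]+R.from_quat(o["tool_rot"]).apply([0,0,.044]); print("tip pred",(tip-c0)@n*1000,(tip-c0)@d*1000,tip[2])
Q=onz(s,[[231.4,162.4]],.0785); print("tip side",(Q-c0)@n*1000,(Q-c0)@d*1000)
crop(w["pixels"],170,125,440,220,2.9,"pics/w3c.png")
# forces avg
F=np.mean([robot.get_obs()["ft_force"] for _ in range(5)],0);print(F)
E
```

```text
[[ -6.83187708 -48.52827746]
 [ -7.72964125  47.00119644]
 [  9.91732321  48.06703906]
 [-29.24602158  -1.26518793]
 [-29.61559267  84.98204741]
 [-29.78319382 -85.25641138]]
tip pred 0.16531905588846377 -39.048799156409096 0.08127521082699755
tip side [-2.53428071] [-41.82939545]
[ 0.45253247 -0.64353275 -0.71429187]
```

View pics/w3c.png

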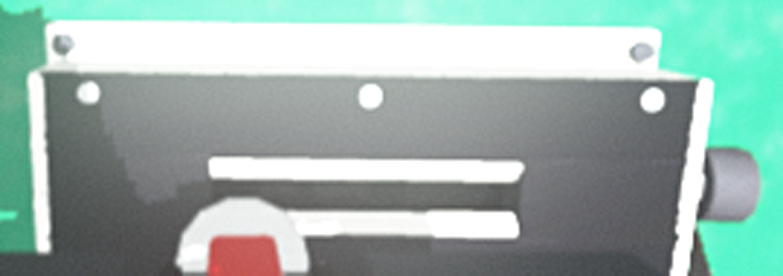

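```bash
python3 - <<'E'
from rig import robot
from h import *
o=robot.get_obs()
a=np.radians(80.4);d=np.array([np.cos(a),np.sin(a),0]);n=np.array([np.sin(a),-np.cos(a),0]);c0=np.array([.5768,.193,0])
print(o["position"],rel(o,c0+.0006*n-.039*d+[0,0,.082],80.4))
E
```

```text
[0.57068625 0.15460208 0.1260075 ] [-0.2 -0.1 44.  -0.   0.1  0.2]
```

Emit:
carry_out(
  series=[
    [0, 0, 15, 0, 0, 0, -1],
    [0, 0, 28, 0, 0, 0, -1],
    [0, 0, 36, 0, 0, 0, -1],
    [0, 0, 42, 0, 0, 0, -1],
    [0, 0, 44, 0, 0, 0, -1],
    [0, 0, 44, 0, 0, 0, -1],
    [0, 0, 44, 0, 0, 0, -1],
  ],
)

```text
time: 7.68
position: [0.5711, 0.1546, 0.0824]
tool_rot: [0.082, 0.997, -0.0, 0.001]
ft_force: [0.3, -0.3, -0.6]
grip_width: 0.0152
```

```bash
cat > st.py <<'E'
from rig import robot
from h import *
a=np.radians(80.4);d=np.array([np.cos(a),np.sin(a),0]);n=np.array([np.sin(a),-np.cos(a),0]);c0=np.array([.5768,.193,0])
def st():
    o=robot.get_obs();p=o["position"]-c0;F=o["ft_force"]
    print("t",round(o["time"],2),"across",round(p@n*1e3,2),"along",round(p@d*1e3,2),"z",round(p[2]*1e3,2),"Fn,Fd,Fz",(F@n).round(2),(F@d).round(2),F[2].round(2),"M",o["moment"].round(3),"w",round(o["grip_width"],4),"rot",rel(o,o["position"],80.4)[3:])
st()
E
python3 st.py
```

```text
t 7.67 across 0.79 along -38.82 z 82.39 Fn,Fd,Fz 0.3 -0.26 -0.59 M [0.024 0.005 0.043] w 0.0152 rot [-0.   0.1  0.2]
```

Emit:
carry_out(
  series=[
    [0, 0, 1.5, 0, 0, 0, -1],
    [0, 0, 3, 0, 0, 0, -1],
    [0, 0, 4, 0, 0, 0, -1],
    [0, 0, 4.5, 0, 0, 0, -1],
    [0, 0, 4.5, 0, 0, 0, -1],
  ],
)

```text
time: 8.3
position: [0.5713, 0.1546, 0.0781]
tool_rot: [0.082, 0.997, -0.0, 0.001]
ft_force: [-0.3, -0.0, 1.1]
grip_width: 0.0153
```

```bash
python3 st.py
```

```text
t 8.3 across 0.97 along -38.77 z 78.13 Fn,Fd,Fz -0.34 -0.08 1.11 M [-0.043  0.06   0.014] w 0.0153 rot [-0.   0.1  0.2]
```

Emit:
carry_out(
  series=[
    [0, 0, 0.7, 0, 0, 0, -1],
    [0, 0, 1.3, 0, 0, 0, -1],
    [0, 0, 1.3, 0, 0, 0, -1],
  ],
)

```text
time: 8.68
position: [0.5715, 0.1546, 0.077]
tool_rot: [0.082, 0.997, -0.0, 0.001]
ft_force: [-0.4, -0.2, 2.0]
grip_width: 0.0149
```

```bash
python3 st.py
```

```text
t 8.68 across 1.14 along -38.76 z 77.0 Fn,Fd,Fz -0.39 -0.3 1.95 M [-0.043  0.11  -0.008] w 0.0149 rot [-0.   0.2  0.2]
```

Emit:
carry_out(
  series=[
    [0, 1.5, 0, 0, 0, 0, -1],
    [0, 3, 0, 0, 0, 0, -1],
    [0, 4.5, 0, 0, 0, 0, -1],
    [0, 6, 0, 0, 0, 0, -1],
    [0, 6, 0, 0, 0, 0, -1],
  ],
)

```text
time: 9.3
position: [0.5725, 0.1606, 0.077]
tool_rot: [0.082, 0.997, -0.0, 0.002]
ft_force: [-0.5, -1.3, 1.4]
grip_width: 0.0153
```

```bash
python3 st.py
```

```text
t 9.3 across 1.18 along -32.63 z 76.99 Fn,Fd,Fz -0.28 -1.32 1.43 M [-0.372  0.008 -0.023] w 0.0153 rot [-0.   0.2  0.2]
```

Emit:
carry_out(
  series=[
    [0, 1, 0.3, 0, 0, 0, -1],
    [0, 2, 0.6, 0, 0, 0, -1],
    [0, 3, 0.6, 0, 0, 0, -1],
    [0, 3, 0.6, 0, 0, 0, -1],
  ],
)

```text
time: 9.8
position: [0.5731, 0.1637, 0.0765]
tool_rot: [0.082, 0.997, -0.0, 0.002]
ft_force: [-0.7, -1.2, 2.4]
grip_width: 0.0151
```

```bash
python3 st.py
```

```text
t 9.8 across 1.22 along -29.52 z 76.46 Fn,Fd,Fz -0.53 -1.26 2.44 M [-0.423  0.085  0.028] w 0.0151 rot [0.  0.2 0.2]
```

Emit:
carry_out(
  series=[
    [0, 1, 0, 0, 0, 0, -1],
    [0, 2, 0, 0, 0, 0, -1],
    [0, 3, 0, 0, 0, 0, -1],
    [0, 3, 0, 0, 0, 0, -1],
  ],
)

```text
time: 10.3
position: [0.5736, 0.1668, 0.0764]
tool_rot: [0.081, 0.997, -0.0, 0.002]
ft_force: [-0.1, -1.6, 3.0]
grip_width: 0.0153
```

Emit:
carry_out(
  series=[
    [0, 1, 0, 0, 0, 0, -1],
    [0, 2, 0, 0, 0, 0, -1],
    [0, 3, 0, 0, 0, 0, -1],
    [0, 3, 0, 0, 0, 0, -1],
  ],
)

```text
time: 10.8
position: [0.5736, 0.1702, 0.0759]
tool_rot: [0.081, 0.997, 0.0, 0.001]
ft_force: [0.9, -1.2, -1.0]
grip_width: 0.0152
```

```bash
python3 st.py
```

```text
t 10.8 across 0.66 along -22.98 z 75.91 Fn,Fd,Fz 1.06 -1.04 -1.04 M [-0.034  0.034 -0.035] w 0.0152 rot [0.  0.1 0.3]
```

Emit:
carry_out(
  series=[
    [0, 0, 0, 0, 0, 0, -1],
  ],
)

```text
time: 10.92
position: [0.5733, 0.1704, 0.0755]
tool_rot: [0.081, 0.997, 0.0, 0.001]
ft_force: [0.6, 0.7, -1.2]
grip_width: 0.0154
```

```bash
python3 st.py
```

```text
t 10.93 across 0.36 along -22.82 z 75.53 Fn,Fd,Fz 0.45 0.78 -1.24 M [ 0.03  -0.011  0.01 ] w 0.0154 rot [0.  0.1 0.3]
```

Emit:
carry_out(
  series=[
    [0, 0, 1, 0, 0, 0, -1],
    [0, 0, 2, 0, 0, 0, -1],
    [0, 0, 3, 0, 0, 0, -1],
    [0, 0, 3, 0, 0, 0, -1],
  ],
)

```text
time: 11.42
position: [0.5733, 0.1704, 0.0724]
tool_rot: [0.082, 0.997, 0.0, 0.001]
ft_force: [-0.0, -0.8, -1.0]
grip_width: 0.015
```

```bash
python3 st.py
```

```text
t 11.43 across 0.28 along -22.87 z 72.41 Fn,Fd,Fz 0.13 -0.8 -1.05 M [0.037 0.    0.031] w 0.015 rot [0.  0.1 0.2]
```

Free going down, with no press force. Continuing to just above flush.

Emit:
carry_out(
  series=[
    [0, 0, 1, 0, 0, 0, -1],
    [0, 0, 2, 0, 0, 0, -1],
    [0, 0, 3, 0, 0, 0, -1],
    [0, 0, 4, 0, 0, 0, -1],
    [0, 0, 5, 0, 0, 0, -1],
    [0, 0, 5, 0, 0, 0, -1],
  ],
)

```text
time: 12.18
position: [0.5732, 0.1704, 0.0673]
tool_rot: [0.082, 0.997, 0.0, 0.001]
ft_force: [-0.6, 1.2, -1.3]
grip_width: 0.0154
```

```bash
python3 st.py
```

```text
t 12.18 across 0.2 along -22.86 z 67.3 Fn,Fd,Fz -0.77 1.05 -1.28 M [-0.02   0.041  0.019] w 0.0154 rot [0.  0.1 0.2]
```

Emit:
carry_out(
  series=[
    [0, 0, 0.4, 0, 0, 0, -1],
    [0, 0, 0.8, 0, 0, 0, -1],
    [0, 0, 1.0, 0, 0, 0, -1],
    [0, 0, 1.0, 0, 0, 0, -1],
  ],
)

```text
time: 12.68
position: [0.5733, 0.1704, 0.0665]
tool_rot: [0.082, 0.997, 0.0, 0.001]
ft_force: [0.3, -0.7, 0.8]
grip_width: 0.0152
```

```bash
python3 st.py
```

```text
t 12.68 across 0.27 along -22.86 z 66.46 Fn,Fd,Fz 0.41 -0.6 0.78 M [-0.04   0.066 -0.003] w 0.0152 rot [0.  0.1 0.2]
```

Emit:
carry_out(
  series=[
    [0, 0, 0.3, 0, 0, 0, -1],
    [0, 0, 0.4, 0, 0, 0, -1],
    [0, 0, 0.4, 0, 0, 0, -1],
  ],
)

```text
time: 13.05
position: [0.5733, 0.1704, 0.0664]
tool_rot: [0.081, 0.997, 0.0, 0.001]
ft_force: [-0.9, 0.2, 3.4]
grip_width: 0.0152
```

```bash
python3 st.py; python3 - <<'E'
from rig import robot
from h import *
s=robot.camera("side");crop(s["pixels"],185,110,275,210,6,"pics/s4.png")
E
```

```text
t 13.05 across 0.36 along -22.86 z 66.37 Fn,Fd,Fz -0.92 0.01 3.38 M [-0.05   0.283  0.039] w 0.0152 rot [0.  0.1 0.3]
```

View pics/s4.png

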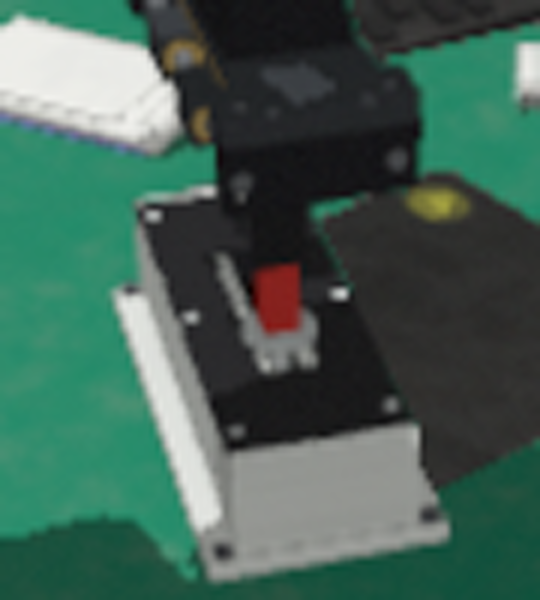

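The collar is on the cover with a hard stop at 66.4 mm, so I'm releasing and lifting away.

Emit:
carry_out(
  series=[
    [0, 0, 0, 0, 0, 0, -0.5],
    [0, 0, 0, 0, 0, 0, 0],
    [0, 0, 0, 0, 0, 0, 0],
    [0, 0, 0, 0, 0, 0, 0],
    [0, 0, 0, 0, 0, 0, 0],
  ],
)

```text
time: 13.72
position: [0.5734, 0.1704, 0.0663]
tool_rot: [0.082, 0.997, 0.0, 0.001]
ft_force: [0.5, 0.4, -0.5]
grip_width: 0.0425
```

Emit:
carry_out(
  series=[
    [0, 0, -10, 0, 0, 0, 0],
    [0, 0, -30, 0, 0, 0, 0],
    [0, 0, -60, 0, 0, 0, 0],
    [0, 0, -95, 0, 0, 0, 0],
    [20, 0, -125, 0, 0, 0, 0],
    [70, 0, -125, 0, 0, 0, 0],
    [120, 0, -125, 0, 0, 0, 0],
    [120, 0, -125, 0, 0, 0, 0],
  ],
)

```text
time: 14.72
position: [0.4498, 0.1902, 0.1916]
tool_rot: [0.081, 0.997, -0.0, -0.001]
ft_force: [-0.0, -0.7, -0.5]
grip_width: 0.0438
```

```bash
python3 st.py; python3 - <<'E'
from rig import robot
from h import *
s=robot.camera("side");crop(s["pixels"],185,110,275,210,6,"pics/s5.png");cv2.imwrite("pics/s5f.png",s["pixels"][:,:,::-1])
w=robot.camera("wrist");cv2.imwrite("pics/w5.png",w["pixels"][:,:,::-1])
E
```

```text
t 14.72 across -124.73 along -23.96 z 191.57 Fn,Fd,Fz 0.08 -0.71 -0.48 M [ 0.019 -0.038  0.033] w 0.0438 rot [-0.  -0.1  0.4]
```

View pics/s5.png

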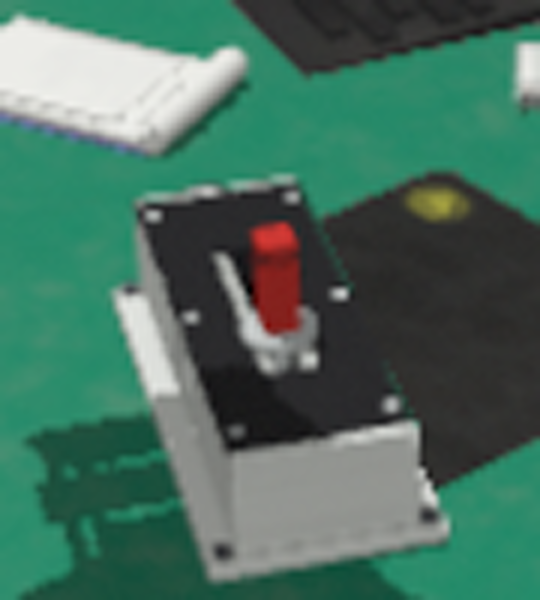

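View pics/s5f.png

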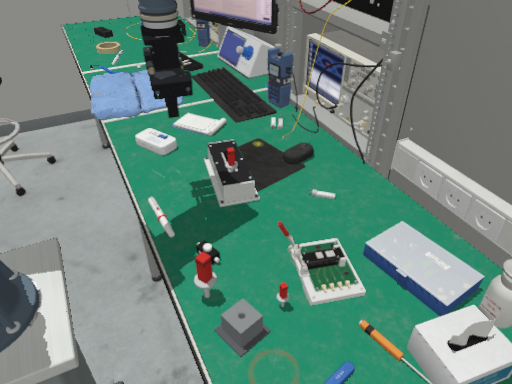

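View pics/w5.png

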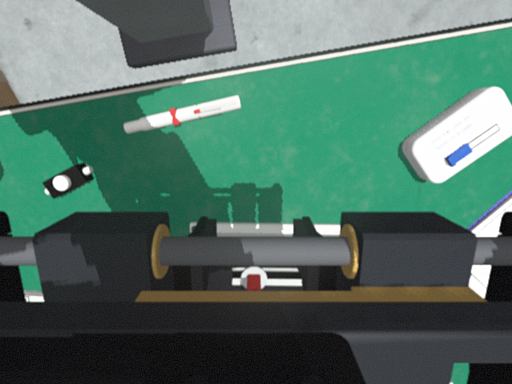

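```bash
python3 - <<'E'
from rig import robot
from h import *
s=robot.camera("side")
print("pred head-top px, collar px",proj(s,[[.5733,.1704,.104],[.5733,.1704,.06]]),"seen",((np.array([[275,236],[277,335]])+.5)/6-.5+[185,110]))
print(robot.hand_in(),robot.get_obs()["time"])
E
```

```text
pred head-top px, collar px [[230.37823689 149.33171837]
 [231.07458782 164.40201846]] seen [[230.41666667 148.91666667]
 [230.75       165.41666667]]
the job is handed in; nothing more can be done
the job is handed in; nothing more can be done
```

The lock key is seated in the carriage's keyway with its collar flush on the cover. I let go, moved the arm clear and handed the job in at about 15 s.

**What I did:**
- I took the key from the stand. The larger and smaller look-alikes were left where they stood.
- I lowered the pin into the slot's -y end at about y = -39 mm and pressed it on the carriage with about 2–4 N.
- I slid it in 3 mm steps. At about y = -23 mm the press force vanished, so I stopped there.
- I lowered it with no resistance until the collar hit a hard stop at 66.4 mm tool height, pressing about 4 N. That matches the height expected for a seated key.

**Last checks:**
- The final side image shows the key upright and flush, with its head top about 0.5 px and its collar about 1 px from the predicted pixels.
- The attenuator, the fault locator and the two look-alikes appear where they were. I compared them only by eye, and I never identified the transceiver module in the images; the gripper worked only at the key stand and the stage.
- The force along the slot in the readings stayed under about 1.7 N, against the roughly 10 N at which the carriage slips. I had no direct reading of the carriage's shift.
- The top and side cameras disagreed by about 3.5 mm along the slot. I used their average, which the wrist camera confirmed to within 1 mm.

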